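Test a sensor module in the shuttle press

ROBOT

A 7-joint arm with a two-finger parallel gripper is mounted at the origin on the work surface. World frame = base frame: x ahead of the robot, y to its left, z up, the work surface at z = 0. Lengths are in m, angles in rad, forces in N, time in s.
With the tool pointing down it reaches from about 0.35 to 0.9 m from the base axis. Payload 19.9 kg.
Tool frame: the origin (TCP) lies on the mounting face of the last link; the fingertips stand 173 mm ahead of it and the grasp point (between the pads) lies tcp_to_grasp ahead of it (tcp_to_grasp is the distance from the TCP to the grasp point, in m); z points along the fingers, y is the line along which they close (so a half turn about z gives the same grasp; the last joint's range is limited). The gripper opens to 85 mm and grips with 20 to 120 N. Pads are 22 mm wide; open, the fingers measure 114 mm over their backs; the gripper's body (76 mm by 85 mm) begins 54 mm behind the grasp point. The pads swing forward as they close: fully open they stand 13 mm farther back than shut.
Start: joints at [-1.288, 0.417, -0.01, 1.614, 0.005, 1.111, -0.053], TCP at [0.199, 0.593, 0.405] pointing down, gripper open.
Joint ranges: [-2.81, 2.81], [-0.39, 2.02], [-1.27, 1.25], [0.06, 2.57], [-1.19, 4.33], [0.19, 2], [-2.82, 2.82]. Speed limits (rad/s): [1.89, 1.89, 2.39, 2.39, 3.01, 3.01, 3.01].

INTERFACE

Orientations are given as a unit quaternion [w, x, y, z].
In Python, from cell import * gives the robot as it stands.
- The arm moves only by the tool arm_command, never from a script. Its arguments are lists of equal length, an entry for each row: "delta_pos": the shift along the tool's x, y, z in cm, a list of three; "delta_rot": the turn, a rotation vector about the tool's x, y, z in rad, a list of three; "fingers": the finger opening in cm, from 0 to 8.54. A call has exactly 5 rows; each row shifts and turns the commanded pose from where the row before left it, along the tool's axes as they then stand; what a row does not reach is not made up. A row lasts 1/10 s, in which the tool goes at most 50 mm and 8.59 degrees, less where a joint would pass 70% of its speed; a pose out of reach is approached as far as the arm can. A call is refused whole if a number of a shift passes 5 or a number of a turn 0.15, either way. A call with a gripper value outside its range is refused whole. The fingers move at their own pace and stop on an object; "grip_force" is the grip in N (left out, the last holds). Time passes only in rows, so rows that do not move let the fingers close, or fill a call up. It gives the time, the measured TCP pose, the force, the opening and the grip force at its end, in the units of the state.
- get_state(): the state, without advancing time (a new reading comes with each control period).
- grab_frame(name): name is "side" or "top" or "wrist"; returns a dict with "image" (384x512x3 uint8, red, green, blue), "vertical_fov" (degrees; the focal length in pixels is half the picture's height over the tangent of half this angle, whatever the lens; pixels are square), "cx", "cy" (the principal point, pixels), "k1" (the pictures are not rectified: a ray, as slopes to the right and down, at radius r is drawn at 1 + k1 r^2 times it, then the intrinsics apply), "eye" and "orientation" of the camera in the world. Camera axes: x right, y down, z forward; pixel columns grow to the right and rows downward; lengths in m; the calibration is good to about 2 mm. A picture is of the moment at which its call begins. There is no depth.
- close_job(): hands the job in; it is judged then, once.
The state is a dict: "t": time; "qpos": joint angles; "joint_vel": joint speeds; "effort": joint torques, N m; "position": TCP position; "tool_rot": TCP orientation; "force": force on the tool from outside, world axes, zero at the start; "ft_torque": the same for the moment, N m; "gripper_width": finger opening in m; "grasp_force": force on a finger pad.
Only numpy, scipy, OpenCV 4.12 (cv2) and the standard library are available. Lean on these libraries where they do the work, as an engineer would, in place of code of your own. Each camera call takes 0.05 s, during which the arm holds its last target. There are 200 camera calls.

TASK

Take the sensor module waiting on the blue mat (the one in the black tray is already tested and stays there) and set it down, not dropped, flush into the shuttle pocket that matches its outline. Then slide the shuttle fully home under the press head, and push the black palm knob down past its soft first stage, through the stiff second stage to its stop, keep it there for about a second and let it come all the way up again. Do not disturb the other things on the bench.

Things in the scene. Friction and masses are not known exactly. Their poses are not given: they have to be found in the camera images.
- module_round: round sensor module: green board on a white carrier, together a disc 70 mm across and 5 mm thick, with a black round sensor can 38 mm across and 20 mm high standing on its centre (top 25 mm above the underside); 40 to 85 g, loose; origin at the centre of the underside, z up. It lies either on the mat or in the tray. The can is the place to grip it
- module_square: square sensor module: the same but with a square board 64 x 64 mm, 5 mm thick, sides along its x and y; same can (38 mm across, 20 mm high, top 25 mm above the underside); origin at the centre of the underside, z up. It lies either on the mat or in the tray, where the round one is not
- mat: blue mat, 160 (x) x 150 (y) x 3 mm, fixed, left or right of the press; origin at the centre of its underside. The module lying on it is the one to load
- tray: black open tray for tested modules, 150 x 150 x 22 mm, floor and walls 3 mm, fixed; origin at the centre of its underside. The module lying in it stays there
- pocket_round (a point): centre of the floor of the round pocket in the tan plate of the shuttle, the one nearer the robot: 73 mm across, 5 mm deep, rim about 50 mm above the bench, so that a seated module is flush with the plate; point z up, point +y is the direction in which the shuttle slides home. The plate is 176 mm (x) x 100 mm (y); the two pockets are 86 mm apart
- pocket_square (a point): centre of the floor of the square pocket, the one farther from the robot: 67 x 67 mm with sides along its x and y, 5 mm deep; axes as those of the round pocket
- handle_bar (a point): middle of the shuttle's black bow handle: a level round bar 12 mm thick and 82 mm long (along x of the pockets), its middle line 92 mm above the bench and 46 mm above the shuttle's tongue below it, on two posts 70 mm apart; it stands 125 mm behind the pockets (towards their -y). Push or pull it along the pockets' y
- shuttle (a joint): shuttle travel in m: 0 = fully out at the loading end, 0.19 = fully home against the stop under the press head; slides with about 2 N friction and stays where it is left; starts at 0 to 0.03
- knob_top (a point): centre of the top of the black palm knob, 54 mm across, 182 mm above the bench when up, in the middle of the press head (a grey cross beam 70 mm wide along y and 216 mm along x, top 134 mm above the bench, on two aluminium cheeks). Pushed straight down; springs back up when let go. With the shuttle home the pockets lie under the head, the plate's centre straight below the knob
- press_stage1 (a joint): first-stage travel of the knob in m: 0 = up, 0.010 = first stage used up (about 1.5 to 3.5 N)
- press_stage2 (a joint): second-stage travel in m: stays 0 until the push exceeds about 8 N, then to 0.006 = stop at about 13 N; knob travel is the sum, 16 mm in all
- tape: yellow tape ring, 90 mm across, 19 mm high, loose, lying beyond the mat or tray on the right; not to be disturbed
- solder_reel: white solder reel standing on its end, 56 mm across, 32 mm high, loose, beyond the mat or tray on the left; not to be disturbed
There are look-alikes about, which are no part of the job. There is more than one size of the tray; the one meant has the size given above.

How it is judged:
On the way, in this order (a step that is already met when the one before it is completed fails the run):
1. the module from the mat lies flush in the pocket of its own outline, released, the other in the tray (((horizontal distance between module_round and pocket_round below 0.0035 m and z of module_round in the frame of pocket_round between -0.003 and 0.002 m and angle between module_round's own z axis and vertical below 0.05 rad and horizontal distance between module_square and tray below 0.06 m and height (world z) of module_square below 0.012 m) or (horizontal distance between module_square and pocket_square below 0.0035 m and z of module_square in the frame of pocket_square between -0.003 and 0.002 m and angle between module_square's own z axis and vertical below 0.05 rad and horizontal distance between module_round and tray below 0.06 m and height (world z) of module_round below 0.012 m)) and contact force between the fingers and module_round below 0.05 N and contact force between the fingers and module_square below 0.05 N), for 0.2 s.
2. the shuttle is fully home with the module still seated (((horizontal distance between module_round and pocket_round below 0.0035 m and z of module_round in the frame of pocket_round between -0.003 and 0.002 m and angle between module_round's own z axis and vertical below 0.05 rad and horizontal distance between module_square and tray below 0.06 m and height (world z) of module_square below 0.012 m) or (horizontal distance between module_square and pocket_square below 0.0035 m and z of module_square in the frame of pocket_square between -0.003 and 0.002 m and angle between module_square's own z axis and vertical below 0.05 rad and horizontal distance between module_round and tray below 0.06 m and height (world z) of module_round below 0.012 m)) and value of joint shuttle above 0.185 m), for 0.2 s.
3. the knob is held pressed into the second stage, close to its stop, with the shuttle home and the module seated (all of step 2 and value of joint press_stage2 above 0.0045 m), for 0.5 s.
At the end, for the whole second after the job is handed in: Mat's module flush in the pocket of its outline (centre within 3.5 mm, height 2 mm, tilt 0.05 rad), the other still in the tray, shuttle home (over 185 mm), knob up again (stage 1 under 2 mm, stage 2 under 1 mm), modules released and at rest (all of step 2 and value of joint press_stage1 below 0.002 m and value of joint press_stage2 below 0.001 m and contact force between the fingers and module_round below 0.05 N and contact force between the fingers and module_square below 0.05 N and linear speed of each of module_round, module_square below 0.02 m/s); the robot touches nothing.
It fails at once if a module is dropped (falls freely faster than 0.6 m/s, as from 18 mm) ((linear speed of module_round above 0.6 m/s and contact force between the fingers and module_round below 0.02 N) or (linear speed of module_square above 0.6 m/s and contact force between the fingers and module_square below 0.02 N)).
It fails at once if a loose bystander is moved by more than 30 mm (distance of any of tape, solder_reel from where it was at the start of the episode above 0.03 m).
It also fails if it takes over 61 s, if anything falls off the work surface, if the arm or the gripper's body presses on something with over 40 N, if the wrist force passes 120 N, or if a joint passes its speed limit or range.

## Working session

There is one attempt and no reset: what is moved stays moved. The work goes in short steps, Python scripts to look and compute and a tool call to move; the robot and the scene stay as the last step left them, time stands still between calls to the robot, and variables do not carry over. Pictures are saved under pics/ and viewed, at most 10 in all, crops included, and the job is handed in when it is done.

Besides the shell and the picture viewer there is one more tool, called after "Request:" as name(argument=value, ...) on one line, values as JSON. arm_command: Moves the arm, as the interface text tells. Its arguments: {"type":"object","properties":{"delta_pos":{"type":"array"},"delta_rot":{"type":"array"},"fingers":{"type":"array"},"grip_force":{"type":"number"}},"required":["delta_pos","delta_rot","fingers"]}

```bash
mkdir -p pics; ls; cat > h.py <<'E'
from cell import *
import numpy as np, cv2
from scipy.spatial.transform import Rotation as R
def rot(q): return R.from_quat([q[1],q[2],q[3],q[0]])
def cam(f):
    h=f["image"].shape[0]; fl=h/2/np.tan(np.radians(f["vertical_fov"])/2); return fl
def pix2w(f,u,v,z):
    fl=cam(f); d=np.array([(u-f["cx"])/fl,(v-f["cy"])/fl]); p=d.copy()
    for _ in range(30): p=d/(1+f["k1"]*(p@p))
    r=rot(f["orientation"]).apply([p[0],p[1],1]); e=np.array(f["eye"])
    return e+r*(z-e[2])/r[2]
def w2pix(f,P):
    c=rot(f["orientation"]).inv().apply(np.array(P)-f["eye"]); p=c[:2]/c[2]
    return p*(1+f["k1"]*(p@p))*cam(f)+[f["cx"],f["cy"]]
def save(f,n): cv2.imwrite("pics/"+n,f["image"][:,:,::-1])
E
python3 - <<'E'
from h import *
import pickle
s=get_state();print({k:np.round(v,4) if not isinstance(v,str) else v for k,v in s.items()})
fs={n:grab_frame(n) for n in("top","side","wrist")}
pickle.dump(fs,open("fs.pkl","wb"))
for n,f in fs.items(): print(n,f["eye"],f["orientation"],f["vertical_fov"],f["k1"],f["cx"],f["cy"])
save(fs["top"],"top.png");save(fs["side"],"side.png")
try: print(tcp_to_grasp)
except Exception as e: print(e)
E
```

```text
pics
{'t': np.float64(0.0), 'qpos': array([-1.2885,  0.418 , -0.0103,  1.6141,  0.0047,  1.1107, -0.053 ]), 'joint_vel': array([-0.0008,  0.0007, -0.0014,  0.0009,  0.0004, -0.0012, -0.0006]), 'effort': array([-6.00000e-04, -8.64452e+01,  6.78700e-01, -4.34889e+01,
        1.92000e-02,  7.50000e-03,  0.00000e+00]), 'position': array([0.1988, 0.5924, 0.4041]), 'tool_rot': array([-0.000e+00,  1.612e-01,  9.869e-01, -6.000e-04]), 'force': array([ 0.9038, -0.443 , -0.6735]), 'ft_torque': array([-0.1036,  0.0253,  0.018 ]), 'grasp_force': np.float64(0.0), 'gripper_width': np.float64(0.0855)}
top [0.29836402 0.02814303 1.16435353] [ 0.05032721 -0.70433371  0.70448033 -0.07133482] 49.225746919685925 0.030541271451401734 256.35401729376554 198.75808977885964
side [ 0.01198873 -0.65718411  0.9299847 ] [-0.36425494  0.88307374 -0.26942292  0.12210815] 52.48000070297755 -0.06305346790731639 258.75863343400994 189.7060759513742
wrist [0.13064204 0.61561435 0.37368558] [0.11696564 0.80348867 0.57775999 0.08317685] 70.87961093341039 -0.0033583952046200255 257.9173372558112 197.64070187496372
0.1547
```

View pics/top.png

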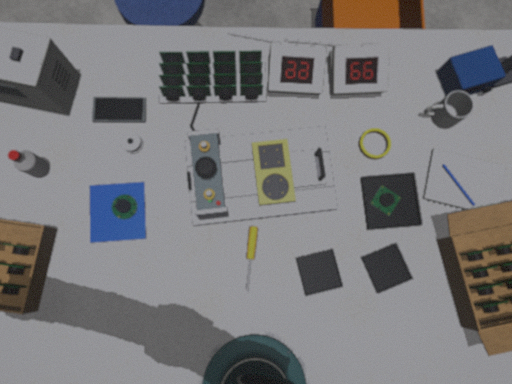

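The top view shows the round module on the mat at (124,207), the square one in the tray at (384,200), the shuttle plate at (273,172) with its round pocket at (275,187), the handle at (320,163), and the knob at (205,168).

```bash
python3 - <<'E'
from h import *
import pickle
fs=pickle.load(open("fs.pkl","rb"));f=fs["top"]
for n,u,v,z in [("can",124,206,.028),("mat",118,212,.003),("tray",391,201,.02),("sq",386,200,.02),("pr",275,187,.05),("ps",271,155,.05),("bar",320,164,.092),("knob",205,168,.182),("reel",133,144,.03),("tape",375,143,.02),("base",246,384,0)]:
    print(n,np.round(pix2w(f,u,v,z),3))
print(w2pix(f,[.199,.593,.3]))
big=cv2.resize(f["image"][110:250,70:430],None,fx=2.2,fy=2.2,interpolation=cv2.INTER_CUBIC)
cv2.imwrite("pics/topc.png",big[:,:,::-1])
E
```

```text
can [0.475 0.353 0.028]
mat [0.462 0.376 0.003]
tray [ 0.492 -0.382  0.02 ]
sq [ 0.495 -0.368  0.02 ]
pr [ 0.525 -0.056  0.05 ]
ps [ 0.615 -0.046  0.05 ]
bar [ 0.579 -0.173  0.092]
knob [0.544 0.122 0.182]
reel [0.649 0.336 0.03 ]
tape [ 0.66  -0.346  0.02 ]
base [0.011 0.021 0.   ]
[-51.74345429 326.5717031 ]
```

View pics/side.png

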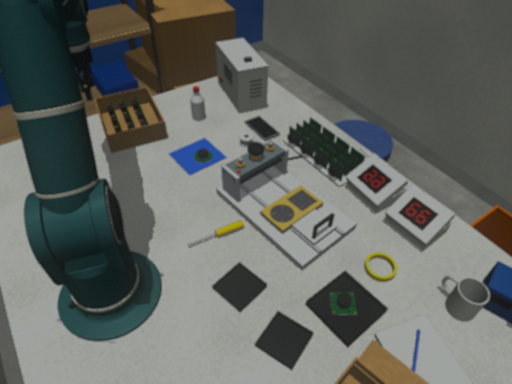

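View pics/topc.png

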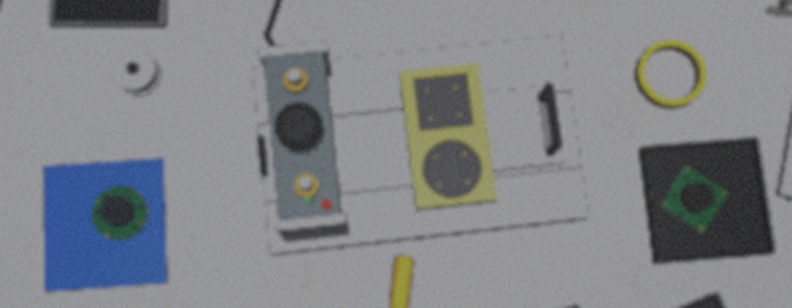

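```bash
cat >> h.py <<'E'
A=np.radians(6.3)   # pocket frame yaw
def plan(P,yaw=A):
    "turn about tool z first, then tool-frame shift in cm after the turn; tool y -> pocket +y"
    s=get_state(); r=rot(s["tool_rot"]); m=r.as_matrix()
    tgt=R.from_matrix(np.array([[-np.cos(yaw),-np.sin(yaw),0],[-np.sin(yaw),np.cos(yaw),0],[0,0,-1]]).T)
    dr=(r.inv()*tgt).as_rotvec()
    d=tgt.inv().apply(np.array(P)-s["position"])*100
    print("t",round(float(s["t"]),2),"pos",np.round(s["position"],4),"w",round(float(s["gripper_width"]),4),"rot",np.round(dr,3),"shift cm",np.round(d,2))
E
python3 - <<'E'
from h import *
plan([.475,.353,.30])
E
```

```text
t 0.15 pos [0.1988 0.5924 0.4042] w 0.0857 rot [-0.001 -0.    -0.434] shift cm [-24.82 -26.83  10.42]
```

Request:
arm_command(delta_pos=[[0,0,0],[0,0,0],[0,0,0],[-2.4,-2.7,1],[-2.4,-2.7,1]], delta_rot=[[0,0,-0.145],[0,0,-0.145],[0,0,-0.144],[0,0,0],[0,0,0]], fingers=[8.5,8.5,8.5,8.5,8.5])

```text
t: 0.65
position: [0.2526, 0.5437, 0.3842]
tool_rot: [-0.0, -0.056, 0.998, 0.0]
force: [0.4, 0.1, -0.6]
gripper_width: 0.085
grasp_force: 0.0
```

Request:
arm_command(delta_pos=[[-2.5,-2.7,1],[-2.5,-2.7,1],[-2.5,-2.7,1],[-2.5,-2.7,1],[-2.5,-2.7,1]], delta_rot=[[0,0,0],[0,0,0],[0,0,0],[0,0,0],[0,0,0]], fingers=[8.5,8.5,8.5,8.5,8.5])

```text
t: 1.15
position: [0.3925, 0.4225, 0.3342]
tool_rot: [-0.0, -0.055, 0.998, -0.0]
force: [0.8, -0.2, -0.3]
gripper_width: 0.0848
grasp_force: 0.0
```

Request:
arm_command(delta_pos=[[-2.5,-2.7,1],[-2.5,-2.7,1],[-2.5,-2.6,1],[0,0,0],[0,0,0]], delta_rot=[[0,0,0],[0,0,0],[0,0,0],[0,0,0],[0,0,0]], fingers=[8.5,8.5,8.5,8.5,8.5])

```text
t: 1.65
position: [0.4753, 0.3519, 0.3042]
tool_rot: [-0.0, -0.054, 0.999, -0.0]
force: [-0.5, 0.3, -0.2]
gripper_width: 0.0847
grasp_force: 0.0
```

```bash
python3 - <<'E'
from h import *
import pickle
plan([.475,.353,.30])
f=grab_frame("wrist");pickle.dump(f,open("w1.pkl","wb"));save(f,"w1.png");print(f["eye"],f["orientation"], w2pix(f,[.475,.353,.028]))
E
```

```text
t 1.65 pos [0.4753 0.3519 0.3042] w 0.0847 rot [-0.001 -0.001 -0.001] shift cm [0.01 0.12 0.42]
[0.40374601 0.34420202 0.27386371] [0.09578537 0.66091901 0.73669566 0.10625784] [259.19717752 196.82709362]
```

View pics/w1.png

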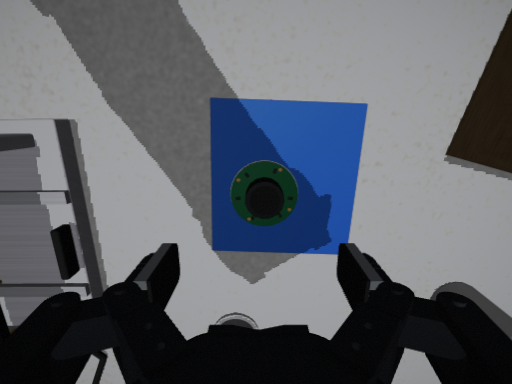

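The wrist view shows the round module on the mat, its disc at about (264,192) and its can top at about (264,200). I'll fit the disc.

```bash
python3 - <<'E'
from h import *
import pickle
f=pickle.load(open("w1.pkl","rb"));im=f["image"].astype(int)
r,g,b=im[...,0],im[...,1],im[...,2]
m=((b-np.maximum(r,g)<15)).astype(np.uint8); m[:130]=0;m[240:]=0;m[:,:222]=0;m[:,305:]=0
c=max(cv2.findContours(m,0,1)[0],key=cv2.contourArea)
e=cv2.fitEllipse(cv2.convexHull(c));print(e,cv2.boundingRect(c))
print(pix2w(f,*e[0],.0055),pix2w(f,264,200,.028))
x,y,w,h=cv2.boundingRect(c)
print(pix2w(f,x,y+h/2,.0055)-pix2w(f,x+w,y+h/2,.0055))
E
```

```text
((263.7713623046875, 192.8941650390625), (65.74996185302734, 66.75179290771484), 86.0838394165039) (231, 160, 67, 66)
[0.47680767 0.35803499 0.0055    ] [0.47763502 0.35789321 0.028     ]
[ 0.00748222 -0.06873895  0.        ]
```

```bash
python3 - <<'E'
from h import *
plan([.477,.358,.184])
E
```

```text
t 1.7 pos [0.4746 0.3528 0.3045] w 0.0849 rot [-0.    -0.001  0.   ] shift cm [-0.3   0.5  12.05]
```

Request:
arm_command(delta_pos=[[-0.25,0.5,2.5],[0,0,3],[0,0,3],[0,0,2],[0,0,1]], delta_rot=[[0,0,0],[0,0,0],[0,0,0],[0,0,0],[0,0,0]], fingers=[8.5,8.5,8.5,8.5,8.5], grip_force=25)

```text
t: 2.2
position: [0.4756, 0.3585, 0.1882]
tool_rot: [-0.001, -0.056, 0.998, -0.0]
force: [0.2, 0.5, 0.6]
gripper_width: 0.085
grasp_force: 0.0
```

Request:
arm_command(delta_pos=[[0,0,0.4],[0,0,0],[0,0,0],[0,0,0],[0,0,0]], delta_rot=[[0,0,0],[0,0,0],[0,0,0],[0,0,0],[0,0,0]], fingers=[8.5,5,4.2,3.7,3.5])

```text
t: 2.7
position: [0.4771, 0.3578, 0.1867]
tool_rot: [0.001, -0.055, 0.998, 0.0]
force: [-1.5, -1.3, 8.2]
gripper_width: 0.0369
grasp_force: 24.1
```

Request:
arm_command(delta_pos=[[0,0,0],[0,0,0],[0,0,0],[0,0,0],[0,0,0]], delta_rot=[[0,0,0],[0,0,0],[0,0,0],[0,0,0],[0,0,0]], fingers=[3,3,3,3,3])

```text
t: 3.2
position: [0.4771, 0.3578, 0.1867]
tool_rot: [0.0, -0.055, 0.998, 0.0]
force: [-2.0, -1.7, 8.0]
gripper_width: 0.0368
grasp_force: 24.2
```

Request:
arm_command(delta_pos=[[0,0,-0.5],[0,0,-2],[0,0,-4],[0,0,-4],[0,0,-4]], delta_rot=[[0,0,0],[0,0,0],[0,0,0],[0,0,0],[0,0,0]], fingers=[3,3,3,3,3])

```text
t: 3.7
position: [0.4766, 0.3575, 0.3328]
tool_rot: [0.0, -0.055, 0.998, 0.0]
force: [0.8, -0.0, -1.4]
gripper_width: 0.0367
grasp_force: 25.3
```

```bash
python3 - <<'E'
from h import *
s=get_state();print(s["force"],s["grasp_force"])
plan([.595,-.049,.40])
E
```

```text
[ 0.77403554 -0.0131742  -1.39739023] 25.305200815200806
t 3.7 pos [0.4766 0.3575 0.3328] w 0.0367 rot [0. 0. 0.] shift cm [ -7.31 -41.7   -6.72]
```

Request:
arm_command(delta_pos=[[0,-1,-3],[0,-3,-3],[-0.7,-3,-0.7],[-0.7,-3.5,0],[-0.7,-3.5,0]], delta_rot=[[0,0,0],[0,0,0],[0,0,0],[0,0,0],[0,0,0]], fingers=[3,3,3,3,3])

```text
t: 4.2
position: [0.5132, 0.2195, 0.3987]
tool_rot: [0.001, -0.055, 0.998, 0.0]
force: [0.6, 1.1, -1.3]
gripper_width: 0.0367
grasp_force: 25.3
```

Request:
arm_command(delta_pos=[[-0.7,-3.5,0],[-0.7,-3.5,0],[-0.7,-3.5,0],[-0.7,-3.5,0],[-0.7,-3.5,0]], delta_rot=[[0,0,0],[0,0,0],[0,0,0],[0,0,0],[0,0,0]], fingers=[3,3,3,3,3])

```text
t: 4.7
position: [0.5672, 0.0493, 0.3983]
tool_rot: [0.0, -0.055, 0.998, 0.0]
force: [0.8, -0.1, -1.2]
gripper_width: 0.0365
grasp_force: 25.3
```

Request:
arm_command(delta_pos=[[-0.7,-3.5,1],[-0.7,-3.2,2],[-0.3,-2,2],[0,-1,0],[0,0,0]], delta_rot=[[0,0,0],[0,0,0],[0,0,0],[0,0,0],[0,0,0]], fingers=[3,3,3,3,3])

```text
t: 5.2
position: [0.5947, -0.0448, 0.3484]
tool_rot: [-0.0, -0.054, 0.999, -0.0]
force: [0.2, 0.5, -0.7]
gripper_width: 0.037
grasp_force: 25.4
```

```bash
python3 - <<'E'
from h import *
import pickle
plan([.525,-.056,.30])
f=grab_frame("wrist");pickle.dump(f,open("w2.pkl","wb"));save(f,"w2.png");print(f["eye"],w2pix(f,[.525,-.056,.05]))
E
```

```text
t 5.2 pos [ 0.5947 -0.0448  0.3484] w 0.037 rot [-0.    -0.    -0.001] shift cm [ 7.05 -0.35  4.84]
[ 0.52317117 -0.05244424  0.31794887] [254.12354963 119.39788962]
```

View pics/w2.png

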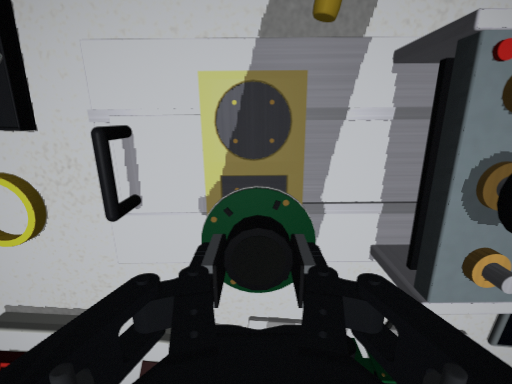

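The round pocket is at about (253,120) and the held module's disc at about (258,238). I'll fit both.

```bash
cat > fit2.py <<'E'
from h import *
import pickle
f=pickle.load(open("w2.pkl","rb"));im=f["image"].astype(int)
r,g,b=im[...,0],im[...,1],im[...,2]
tan=(np.minimum(r,g)-b)/(np.maximum(r,1))
m=(tan<0.22).astype(np.uint8);m[:76]=0;m[170:]=0;m[:,206:][:, 94:]=0;m[:,:206]=0
m=cv2.morphologyEx(m,cv2.MORPH_CLOSE,np.ones((7,7)))
c=max(cv2.findContours(m,0,1)[0],key=cv2.contourArea)
e=cv2.fitEllipse(cv2.convexHull(c));print("pocket",e)
P=pix2w(f,*e[0],.05);print(P)
s=get_state();z=float(s["position"][2])-.179
gm=((g-np.maximum(r,b)>15)).astype(np.uint8);gm[:180]=0;gm[300:]=0;gm[:,:190]=0;gm[:,330:]=0
c=max(cv2.findContours(gm,0,1)[0],key=cv2.contourArea)
c=c[c[:,0,1]<245]   # upper arc, clear of fingers
# fit disc centre in the world plane
W=np.array([pix2w(f,*p,z)[:2] for p in c[:,0]])
h=cv2.convexHull(W.astype(np.float32))[:,0]
from scipy.optimize import least_squares
q=least_squares(lambda q:np.hypot(*(h-q[:2]).T)-q[2],[*h.mean(0),.035],loss="soft_l1",f_scale=.001).x
print("module",q,len(h),"tcp",s["position"])
print("rel to tcp",q[:2]-s["position"][:2])
E
python3 fit2.py
```

```text
pocket ((252.8395538330078, 119.89208221435547), (74.29737091064453, 77.17536163330078), 176.2276153564453)
[ 0.52558309 -0.05717155  0.05      ]
module [ 0.5947903  -0.04473084  0.0337973 ] 27 tcp [ 0.59477963 -0.04345746  0.34884723]
rel to tcp [ 1.06707119e-05 -1.27338481e-03]
```

Request:
arm_command(delta_pos=[[2,-0.2,1],[3,-0.27,2],[2,0,3],[0,0,2.5],[0,0,1.5]], delta_rot=[[0,0,0],[0,0,0],[0,0,0],[0,0,0],[0,0,0]], fingers=[3,3,3,3,3])

```text
t: 5.75
position: [0.5253, -0.0545, 0.2477]
tool_rot: [0.0, -0.056, 0.998, 0.0]
force: [0.7, -0.2, -0.1]
gripper_width: 0.0367
grasp_force: 25.4
```

Request:
arm_command(delta_pos=[[0,0,0.5],[0,0,0],[0,0,0],[0,0,0],[0,0,0]], delta_rot=[[0,0,0],[0,0,0],[0,0,0],[0,0,0],[0,0,0]], fingers=[3,3,3,3,3])

```text
t: 6.25
position: [0.5259, -0.0561, 0.2434]
tool_rot: [0.001, -0.055, 0.998, -0.0]
force: [-0.3, 0.0, -1.0]
gripper_width: 0.0368
grasp_force: 25.4
```

```bash
python3 - <<'E'
from h import *
import pickle
plan([.5256,-.0572,.2287])
f=grab_frame("wrist");pickle.dump(f,open("w3.pkl","wb"))
cv2.imwrite("pics/w3.png",cv2.resize(f["image"][100:320,130:390],None,fx=2.7,fy=2.7,interpolation=cv2.INTER_CUBIC)[:,:,::-1])
E
```

```text
t 6.25 pos [ 0.5259 -0.0561  0.2434] w 0.0368 rot [-0.     0.001  0.   ] shift cm [ 0.04 -0.11  1.47]
```

View pics/w3.png

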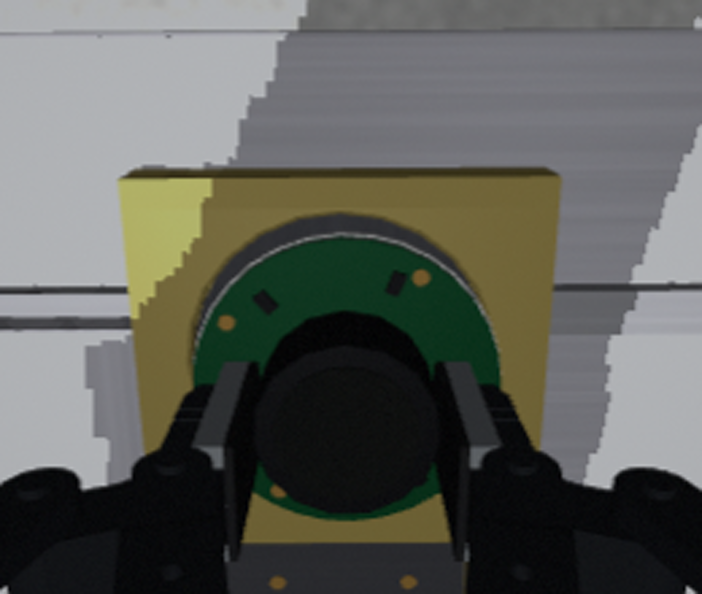

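The module hangs just above the pocket: disc spans crop columns 192–500, against a plate centre near column 341. So it's about 1 mm too far in +y. I'll check x from the near arcs, pocket at row 213 and disc at row 234.

```bash
python3 - <<'E'
from h import *
import pickle
f=pickle.load(open("w3.pkl","rb"))
q=lambda u,v,z:pix2w(f,130+u/2.7,100+v/2.7,z)
u=np.array([np.cos(A),np.sin(A),0])
print("pocket",q(341,213,.05)+.0365*u,"module",q(346,234,.0607)+.035*u)
print("plate mid near",(q(120,178,.05)+q(560,176,.05))/2, "-> pocket", (q(120,178,.05)+q(560,176,.05))/2+.045*u)
print("module l/r",(q(192,375,.0637)+q(500,375,.0637))/2)
print("eye",f["eye"])
E
```

```text
pocket [ 0.5269845  -0.05690513  0.05      ] module [ 0.52759129 -0.05569379  0.0607    ]
plate mid near [ 0.48248115 -0.06205492  0.05      ] -> pocket [ 0.5272094  -0.05711687  0.05      ]
module l/r [ 0.5243975  -0.05604383  0.0637    ]
eye [ 0.45445307 -0.06386329  0.21291662]
```

Request:
arm_command(delta_pos=[[0.04,-0.12,0],[0,0,0.4],[0,0,0.4],[0,0,0.2],[0,0,0]], delta_rot=[[0,0,0],[0,0,0],[0,0,0],[0,0,0],[0,0,0]], fingers=[3,3,3,3,3])

```text
t: 6.8
position: [0.5253, -0.0574, 0.2322]
tool_rot: [-0.0, -0.055, 0.998, -0.0]
force: [0.5, -0.0, -0.3]
gripper_width: 0.0369
grasp_force: 25.4
```

Request:
arm_command(delta_pos=[[0,0,0.2],[0,0,0],[0,0,0.1],[0,0,0],[0,0,0]], delta_rot=[[0,0,0],[0,0,0],[0,0,0],[0,0,0],[0,0,0]], fingers=[3,3,3,3,3])

```text
t: 7.3
position: [0.5254, -0.0574, 0.2298]
tool_rot: [0.0, -0.055, 0.998, -0.0]
force: [0.4, -0.1, -1.1]
gripper_width: 0.0369
grasp_force: 25.4
```

Request:
arm_command(delta_pos=[[0,0,0.1],[0,0,0],[0,0,0],[0,0,0],[0,0,0]], delta_rot=[[0,0,0],[0,0,0],[0,0,0],[0,0,0],[0,0,0]], fingers=[3,3,3,3,3])

```text
t: 7.8
position: [0.5255, -0.0574, 0.2288]
tool_rot: [0.0, -0.055, 0.998, -0.0]
force: [-0.2, -0.1, 0.4]
gripper_width: 0.0367
grasp_force: 25.5
```

Request:
arm_command(delta_pos=[[0,0,0.1],[0,0,0],[0,0,0],[0,0,0],[0,0,0]], delta_rot=[[0,0,0],[0,0,0],[0,0,0],[0,0,0],[0,0,0]], fingers=[3,3,3,3,3])

```text
t: 8.3
position: [0.5255, -0.0575, 0.2286]
tool_rot: [0.0, -0.055, 0.998, 0.0]
force: [-6.5, 1.4, 20.9]
gripper_width: 0.0371
grasp_force: 27.3
```

Request:
arm_command(delta_pos=[[0,0,-0.1],[0,0,0],[0,0,0],[0,0,0],[0,0,0]], delta_rot=[[0,0,0],[0,0,0],[0,0,0],[0,0,0],[0,0,0]], fingers=[3,3.7,4.2,5,6])

```text
t: 8.8
position: [0.5254, -0.0574, 0.2286]
tool_rot: [-0.0, -0.055, 0.998, -0.0]
force: [1.0, 0.5, 0.1]
gripper_width: 0.0596
grasp_force: 0.0
```

Request:
arm_command(delta_pos=[[0,0,0],[0,0,-0.5],[0,0,-2],[0,0,-4],[0,0,-4]], delta_rot=[[0,0,0],[0,0,0],[0,0,0],[0,0,0],[0,0,0]], fingers=[8,8.5,8.5,8.5,8.5])

```text
t: 9.3
position: [0.5251, -0.0575, 0.335]
tool_rot: [-0.001, -0.055, 0.998, -0.0]
force: [-0.0, 0.8, 0.9]
gripper_width: 0.0848
grasp_force: 0.0
```

```bash
python3 - <<'E'
from h import *
import pickle
plan([.56,-.18,.33])
f=grab_frame("wrist");pickle.dump(f,open("w4.pkl","wb"))
save(f,"w4.png");print(w2pix(f,[.579,-.173,.092]))
E
```

```text
t 9.3 pos [ 0.5251 -0.0575  0.335 ] w 0.0848 rot [-0.    -0.001  0.   ] shift cm [ -2.12 -12.56   0.5 ]
[119.9137391  252.61262823]
```

View pics/w4.png

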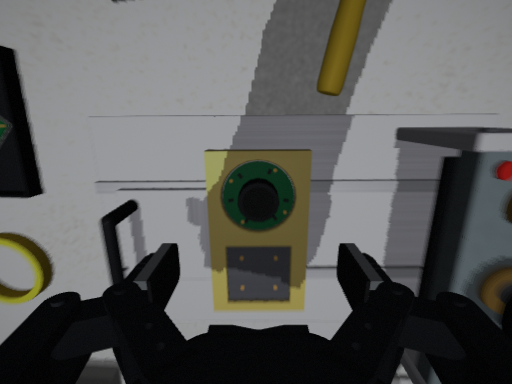

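The module now sits in the round pocket, disc centre at (258,196). From w2, the handle bar's midline runs from about (98,132) to (111,216); I'll compute it.

```bash
python3 - <<'E'
from h import *
import pickle
f=pickle.load(open("w2.pkl","rb"))
a,b=pix2w(f,98,132,.095),pix2w(f,111,216,.095);print(a,b,(a+b)/2)
print("knob(top cam) dir", np.array([.5444,.122])-np.array([.570,-.051]))
u=np.array([-np.sin(A),np.cos(A)])
print("handle from pocket", np.array([.526,-.0572])+.043*np.array([np.cos(A),np.sin(A)])-.125*u)
B=np.array([.526,-.0572])+.043*np.array([np.cos(A),np.sin(A)])-.125*u
plan([*(B-.05*u),.32]); plan([*(B-.05*u),.245])
E
```

```text
[ 0.54787797 -0.17937919  0.095     ] [ 0.61950737 -0.17223638  0.095     ] [ 0.58369267 -0.17580779  0.095     ]
knob(top cam) dir [-0.0256  0.173 ]
handle from pocket [ 0.58245711 -0.17672654]
t 9.35 pos [ 0.5265 -0.0578  0.3414] w 0.0851 rot [-0.001  0.007 -0.   ] shift cm [ -4.25 -17.43   2.14]
t 9.35 pos [ 0.5265 -0.0578  0.3414] w 0.0851 rot [-0.001  0.007 -0.   ] shift cm [ -4.25 -17.43   9.64]
```

Request:
arm_command(delta_pos=[[-0.85,-3.5,0],[-0.85,-3.5,0],[-0.85,-3.5,0],[-0.85,-3.5,0],[-0.85,-3.4,1]], delta_rot=[[0,0,0],[0,0,0],[0,0,0],[0,0,0],[0,0,0]], fingers=[6,4,2,0,0])

```text
t: 9.85
position: [0.5874, -0.2273, 0.3251]
tool_rot: [0.001, -0.055, 0.998, -0.0]
force: [-0.0, 0.9, 1.1]
gripper_width: 0.0118
grasp_force: 0.0
```

Request:
arm_command(delta_pos=[[0,0,3],[0,0,3],[0,0,2],[0,0,0.2],[0,0,0]], delta_rot=[[0,0,0],[0,0,0],[0,0,0],[0,0,0],[0,0,0]], fingers=[0,0,0,0,0])

```text
t: 10.35
position: [0.5869, -0.2258, 0.2422]
tool_rot: [-0.0, -0.055, 0.998, -0.0]
force: [0.7, 0.5, 0.4]
gripper_width: 0.0001
grasp_force: 0.0
```

Request:
arm_command(delta_pos=[[0,1.5,0],[0,0.8,0],[0,0.5,0],[0,0.5,0],[0,0,0]], delta_rot=[[0,0,0],[0,0,0],[0,0,0],[0,0,0],[0,0,0]], fingers=[0,0,0,0,0])

```text
t: 10.85
position: [0.5833, -0.1922, 0.2421]
tool_rot: [0.0, -0.055, 0.998, 0.0]
force: [0.2, 0.7, -0.3]
gripper_width: 0.0
grasp_force: 0.0
```

Request:
arm_command(delta_pos=[[0,1,0],[0,1,0],[0,1,0],[0,1,0],[0,1,0]], delta_rot=[[0,0,0],[0,0,0],[0,0,0],[0,0,0],[0,0,0]], fingers=[0,0,0,0,0])

```text
t: 11.35
position: [0.5775, -0.1423, 0.2417]
tool_rot: [-0.0, -0.055, 0.998, -0.0]
force: [-0.4, -3.0, 1.6]
gripper_width: -0.0
grasp_force: 1.4
```

Request:
arm_command(delta_pos=[[0,1.5,0],[0,1.5,0],[0,1.5,0],[0,1.5,0],[0,1.5,0]], delta_rot=[[0,0,0],[0,0,0],[0,0,0],[0,0,0],[0,0,0]], fingers=[0,0,0,0,0])

```text
t: 11.85
position: [0.5691, -0.0672, 0.2416]
tool_rot: [-0.0, -0.055, 0.998, 0.0]
force: [-2.8, -2.5, 0.1]
gripper_width: -0.0001
grasp_force: 1.6
```

Request:
arm_command(delta_pos=[[0,0.5,0],[0,0.4,0],[0,0.4,0],[0,0.4,0],[0,0.3,0]], delta_rot=[[0,0,0],[0,0,0],[0,0,0],[0,0,0],[0,0,0]], fingers=[0,0,0,0,0])

```text
t: 12.35
position: [0.5672, -0.0487, 0.2417]
tool_rot: [0.0, -0.055, 0.998, -0.0]
force: [0.8, -2.6, -2.8]
gripper_width: -0.0002
grasp_force: 1.1
```

```bash
python3 - <<'E'
from h import *
s=get_state();print(s["position"],s["force"])
f=grab_frame("top");save(f,"t5.png")
cv2.imwrite("pics/t5.png",cv2.resize(f["image"][110:250,130:370],None,fx=3.2,fy=3.2,interpolation=cv2.INTER_CUBIC)[:,:,::-1])
E
```

```text
[ 0.56721665 -0.04874668  0.2416907 ] [ 0.79878307 -2.55891893 -2.77056387]
```

View pics/t5.png

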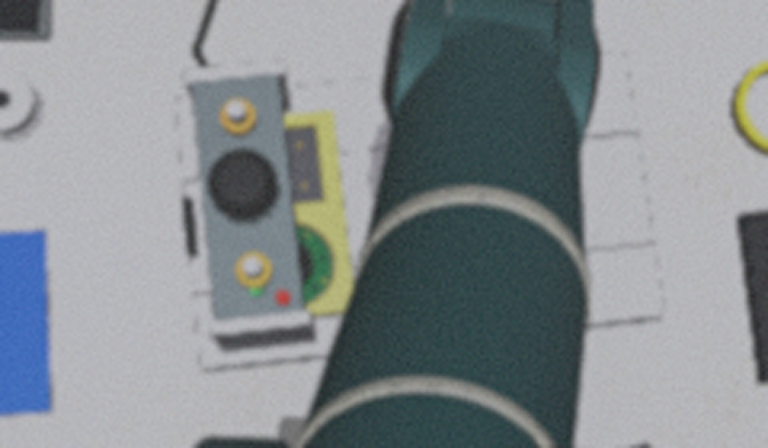

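The plate is partly under the head, its rear edge at crop column 340, about 25 mm short of home. I'll keep pushing slowly.

Request:
arm_command(delta_pos=[[0,0.4,0],[0,0.4,0],[0,0.4,0],[0,0.3,0],[0,0.2,0]], delta_rot=[[0,0,0],[0,0,0],[0,0,0],[0,0,0],[0,0,0]], fingers=[0,0,0,0,0])

```text
t: 12.9
position: [0.5653, -0.0315, 0.2417]
tool_rot: [-0.0, -0.055, 0.998, -0.0]
force: [0.7, -2.7, -0.7]
gripper_width: -0.0002
grasp_force: 1.1
```

Request:
arm_command(delta_pos=[[0,0.15,0],[0,0.15,0],[0,0.1,0],[0,0.1,0],[0,0,0]], delta_rot=[[0,0,0],[0,0,0],[0,0,0],[0,0,0],[0,0,0]], fingers=[0,0,0,0,0])

```text
t: 13.4
position: [0.5648, -0.0268, 0.2417]
tool_rot: [-0.0, -0.055, 0.998, 0.0]
force: [-0.3, -1.3, -0.4]
gripper_width: -0.0002
grasp_force: 0.4
```

Request:
arm_command(delta_pos=[[0,0.15,0],[0,0.15,0],[0,0.1,0],[0,0.1,0],[0,0,0]], delta_rot=[[0,0,0],[0,0,0],[0,0,0],[0,0,0],[0,0,0]], fingers=[0,0,0,0,0])

```text
t: 13.9
position: [0.5642, -0.0226, 0.2417]
tool_rot: [0.0, -0.055, 0.999, -0.001]
force: [-0.9, -7.6, -0.3]
gripper_width: 0.0
grasp_force: 3.6
```

Request:
arm_command(delta_pos=[[0,0.05,0],[0,0.05,0],[0,0,0],[0,0,0],[0,0,0]], delta_rot=[[0,0,0],[0,0,0],[0,0,0],[0,0,0],[0,0,0]], fingers=[0,0,0,0,0])

```text
t: 14.4
position: [0.5642, -0.0224, 0.2418]
tool_rot: [0.0, -0.054, 0.999, -0.001]
force: [0.7, -12.4, -0.5]
gripper_width: -0.0001
grasp_force: 5.9
```

The shuttle is against its stop. Next I'll retreat, rise and go over the knob.

Request:
arm_command(delta_pos=[[0,-1,0],[0,-1,0],[0,0,-4],[0,0,-4.5],[0,0,-4.5]], delta_rot=[[0,0,0],[0,0,0],[0,0,0],[0,0,0],[0,0,0]], fingers=[0,0,0,0,0])

```text
t: 14.9
position: [0.5661, -0.0414, 0.3732]
tool_rot: [-0.0, -0.055, 0.998, 0.0]
force: [0.4, 0.3, 1.2]
gripper_width: 0.0001
grasp_force: 0.0
```

```bash
python3 - <<'E'
from h import *
import pickle
plan([.547,.122,.39])
f=grab_frame("wrist");save(f,"w6.png");pickle.dump(f,open("w6.pkl","wb"))
print(w2pix(f,[.547,.122,.182]))
E
```

```text
t 14.9 pos [ 0.5661 -0.0414  0.3732] w 0.0001 rot [ 0.    -0.001 -0.   ] shift cm [ 0.11 16.45 -1.68]
[511.53924523 231.97357023]
```

View pics/w6.png

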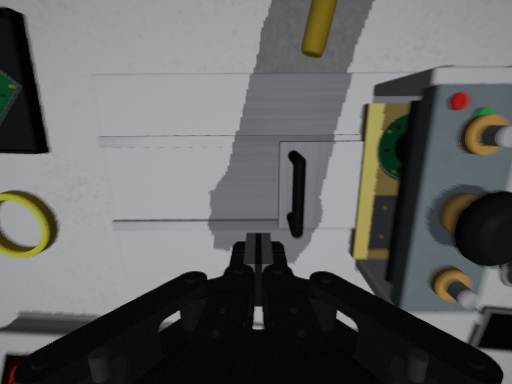

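The shuttle is home, with the bar at (297,193) and the module still in its pocket at (393,148). The knob top's centre is at about (490,229).

```bash
python3 - <<'E'
from h import *
import pickle
f=pickle.load(open("w6.pkl","rb"))
K=pix2w(f,490,229,.18);print(K,pix2w(f,455,229,.17),pix2w(f,297,193,.095))
plan([K[0],K[1],.375])
E
```

```text
[0.54715259 0.10925819 0.18      ] [0.55302135 0.09474694 0.17      ] [ 0.55877243 -0.00458343  0.095     ]
t 14.95 pos [ 0.5675 -0.0417  0.3807] w 0.0 rot [-0.001  0.008 -0.   ] shift cm [ 0.37 15.23  0.57]
```

Request:
arm_command(delta_pos=[[0,2.5,-1.5],[0.05,3.5,0],[0.05,4,0],[0.05,3.5,0],[0,2.5,0]], delta_rot=[[0,0,0],[0,0,0],[0,0,0],[0,0,0],[0,0,0]], fingers=[0,0,0,0,0])

```text
t: 15.45
position: [0.5468, 0.1202, 0.3868]
tool_rot: [0.0, -0.056, 0.998, 0.0]
force: [0.2, -0.4, -0.2]
gripper_width: 0.0001
grasp_force: 0.0
```

Request:
arm_command(delta_pos=[[0,0,1],[0,0,0.5],[0,0,0.5],[0,0,0],[0,0,0]], delta_rot=[[0,0,0],[0,0,0],[0,0,0],[0,0,0],[0,0,0]], fingers=[0,0,0,0,0])

```text
t: 15.95
position: [0.5474, 0.1173, 0.3668]
tool_rot: [-0.0, -0.054, 0.999, -0.0]
force: [0.2, -0.3, 0.4]
gripper_width: -0.0004
grasp_force: 0.0
```

Request:
arm_command(delta_pos=[[0,0,0.3],[0,0,0.3],[0,0,0.3],[0,0,0.3],[0,0,0]], delta_rot=[[0,0,0],[0,0,0],[0,0,0],[0,0,0],[0,0,0]], fingers=[0,0,0,0,0])

```text
t: 16.45
position: [0.5472, 0.1181, 0.3544]
tool_rot: [-0.0, -0.055, 0.998, -0.0]
force: [-0.1, -0.1, 1.6]
gripper_width: 0.0005
grasp_force: 0.9
```

Request:
arm_command(delta_pos=[[0,0,0.2],[0,0,0.2],[0,0,0.2],[0,0,0],[0,0,0]], delta_rot=[[0,0,0],[0,0,0],[0,0,0],[0,0,0],[0,0,0]], fingers=[0,0,0,0,0])

```text
t: 16.95
position: [0.5473, 0.1181, 0.3488]
tool_rot: [0.0, -0.055, 0.998, -0.0]
force: [-0.1, -1.1, 2.9]
gripper_width: -0.0002
grasp_force: 1.4
```

Request:
arm_command(delta_pos=[[0,0,0.2],[0,0,0.2],[0,0,0.1],[0,0,0],[0,0,0]], delta_rot=[[0,0,0],[0,0,0],[0,0,0],[0,0,0],[0,0,0]], fingers=[0,0,0,0,0])

```text
t: 17.45
position: [0.5473, 0.118, 0.344]
tool_rot: [0.0, -0.055, 0.998, 0.0]
force: [-2.9, -1.1, 8.7]
gripper_width: 0.0001
grasp_force: 4.6
```

Request:
arm_command(delta_pos=[[0,0,0.1],[0,0,0.1],[0,0,0.1],[0,0,0],[0,0,0]], delta_rot=[[0,0,0],[0,0,0],[0,0,0],[0,0,0],[0,0,0]], fingers=[0,0,0,0,0])

```text
t: 17.95
position: [0.5474, 0.1181, 0.3411]
tool_rot: [0.0, -0.055, 0.998, 0.0]
force: [-2.6, -0.6, 12.3]
gripper_width: 0.0002
grasp_force: 5.7
```

Now in the second stage; push on to the stop.

Request:
arm_command(delta_pos=[[0,0,0.1],[0,0,0.1],[0,0,0.1],[0,0,0],[0,0,0]], delta_rot=[[0,0,0],[0,0,0],[0,0,0],[0,0,0],[0,0,0]], fingers=[0,0,0,0,0])

```text
t: 18.45
position: [0.5476, 0.118, 0.3393]
tool_rot: [0.001, -0.055, 0.998, 0.0]
force: [-7.1, -2.5, 26.8]
gripper_width: 0.0001
grasp_force: 13.8
```

Request:
arm_command(delta_pos=[[0,0,0],[0,0,0],[0,0,0],[0,0,0],[0,0,0]], delta_rot=[[0,0,0],[0,0,0],[0,0,0],[0,0,0],[0,0,0]], fingers=[0,0,0,0,0])

```text
t: 18.95
position: [0.5476, 0.1181, 0.3393]
tool_rot: [0.001, -0.055, 0.998, 0.0]
force: [-7.2, -1.9, 26.5]
gripper_width: -0.0001
grasp_force: 13.8
```

Request:
arm_command(delta_pos=[[0,0,0],[0,0,0],[0,0,0],[0,0,0],[0,0,0]], delta_rot=[[0,0,0],[0,0,0],[0,0,0],[0,0,0],[0,0,0]], fingers=[0,0,0,0,0])

```text
t: 19.45
position: [0.5476, 0.1181, 0.3393]
tool_rot: [0.001, -0.055, 0.998, 0.0]
force: [-7.8, -1.6, 28.0]
gripper_width: -0.0001
grasp_force: 13.8
```

Request:
arm_command(delta_pos=[[0,0,-0.5],[0,0,-0.7],[0,0,-1],[0,0,-1.5],[0,0,-2]], delta_rot=[[0,0,0],[0,0,0],[0,0,0],[0,0,0],[0,0,0]], fingers=[0,0,0,0,0])

```text
t: 19.95
position: [0.547, 0.1181, 0.3948]
tool_rot: [-0.001, -0.055, 0.998, -0.0]
force: [-0.1, -0.4, 0.3]
gripper_width: 0.0006
grasp_force: 0.0
```

Request:
arm_command(delta_pos=[[0,-3,-1],[0,-3,-1],[0,-3,0],[0,-3,0],[0,-2,0]], delta_rot=[[0,0,0],[0,0,0],[0,0,0],[0,0,0],[0,0,0]], fingers=[0,0,0,0,0])

```text
t: 20.45
position: [0.5626, -0.0233, 0.415]
tool_rot: [0.0, -0.054, 0.999, -0.0]
force: [0.2, 0.2, 0.2]
gripper_width: 0.0001
grasp_force: 0.0
```

Request:
arm_command(delta_pos=[[0,0,0],[0,0,0],[0,0,0],[0,0,0],[0,0,0]], delta_rot=[[0,0,0],[0,0,0],[0,0,0],[0,0,0],[0,0,0]], fingers=[0,0,0,0,0])

```text
t: 20.95
position: [0.5626, -0.0204, 0.4147]
tool_rot: [-0.0, -0.056, 0.998, 0.0]
force: [-0.1, 0.1, 0.6]
gripper_width: 0.0001
grasp_force: 0.0
```

```bash
python3 - <<'E'
from h import *
f=grab_frame("wrist");save(f,"w7.png");print(get_state()["force"])
E
```

```text
[ 0.90748437 -0.41982821  0.84496975]
```

View pics/w7.png

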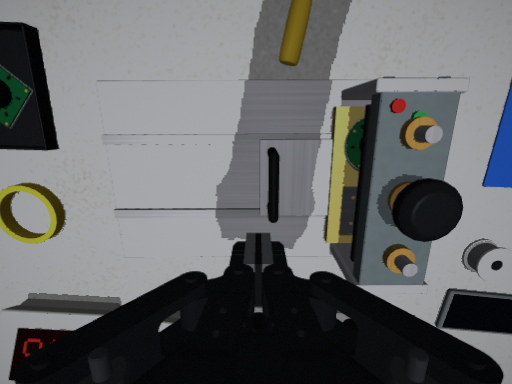

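The knob is up at (428,210), the shuttle is home with its bar at (273,185), the module is seated at (355,145), and the tape and reel are undisturbed. Handing in.

```bash
python3 -c "
from cell import *
print(close_job())"
```

```text
the job is handed in; nothing more can be done
None
```

I set the round module into the round pocket, pushed the shuttle to its stop, held the knob at its stop for about 1 s and let it come back up, then handed the job in at about 21 s; the hand-in gave no verdict.

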